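# Load the setting mandrel into the inclined sleeve

### The job

Press the spring ejector slide on the flat holder all the way so that the mandrel's handle comes out, draw the mandrel out by its handle, and slide it shaft first into the inclined sleeve, which floats a little to one side or the other in its housing so that you must find its bore; push the stiff stop inside ahead of it until you feel the handle's shoulder sit against the sleeve's mouth, without ramming or wedging it. Let go and leave the mandrel there, and do not disturb the other things on the bench.

Things in the scene. Friction and masses are not known exactly. Their poses are not given: they have to be found in the camera images.
- holder: flat dark steel holder, fixed (place and yaw vary), 180 long x 60 wide x 64 mm high. Origin on the bench under its channel; +x = the way out, z up. Channel along x, 31 mm wide, floor at z 30 mm, mouth at x +65 mm; lips (z 60 to 64 mm) roof it but for a 14 mm slot from above, so the mandrel leaves only along +x, level.
- holder_mouth (a point): middle of the channel's mouth, on the mandrel's axis (holder x +65, z 44 mm). Beyond it only a 14 mm wide tongue, top at z 30 mm, runs on to x +123 mm and carries the handle when it is pushed out; both sides of it are free for fingers.
- ejector (a joint): the holder's spring ejector slide: 0 = at rest at the back, 0.050 m = pressed fully towards the holder's +x. Takes about 2 N to start, 6 N fully in; springs back when let go. Its nose pushes the mandrel's tip from about 2 mm behind it; the mandrel stays out by friction.
- ejector_tab (a point): centre of the rear (-x) face of the ejector's upright aluminium tab above the slot, 32 mm wide, 10 mm thick, holder z 68 to 102 mm (this point z 85 mm, at rest x -106 mm). Push it along the holder's +x. Free space behind it.
- mandrel: mandrel, about 0.2 kg: round steel shaft 18 mm across, 95 mm long, nose tapered over 6 mm to 15 mm; square wooden handle 28 x 28 x 60 mm. Origin on the axis at the shoulder between them; +x along the axis to the handle end (x +60 mm). Starts in the holder, x axes parallel, axis at holder z 44 mm, handle end 5 mm inside the mouth.
- mandrel_tip (a point): end of the mandrel's nose, on its axis, 95 mm from the shoulder (mandrel x -95 mm)
- housing: dark steel housing, 88 wide x 120 x 46 mm, fixed aslant on the stand, front open; the sleeve stands out 8 mm from it. Origin 115 mm above the bench, in the plane of the sleeve's mouth, middle of the housing; +x points out of the mouth along the bore, rising 32 degrees above level, roughly away from the robot; y level, across. The bore's axis has z 0; its y: see sleeve_mid.
- sleeve_mid (a point): middle of the housing in the plane of the mouth (the housing's origin). The aluminium sleeve inside is 48 wide (y) x 32 mm high (z), bore 20 x 20 mm; it sits anywhere up to 13 mm to either side (housing y) of this point, differently each time; this is not measured: feel or look for it. It is too stiff to shift. Its flat front face is 14 mm wide on either side of the bore.
- stand: the housing's steel stand, base 200 x 130 x 14 mm, place and yaw vary; origin on the bench under it, x level along the sleeve. In the bore, unseen and unmeasured, a stiff sliding stop waits 60 to 72 mm deep: the nose has to push it on with 7 to 10 N; it stays where pushed. The shoulder meets the mouth when the nose is 95 mm deep.
- bowl: black rubber scrap bowl, 110 mm wide, 45 mm high, loose; bystander, origin under its centre
- tin: small open dark red tin 90 x 70 x 22 mm, loose; bystander, origin under its centre
- hammer: bench hammer lying flat, loose; bystander beyond the stand
- ring_gauge: brass ring 44 mm across, 16 mm high, loose; bystander near the robot
- screwdriver: screwdriver lying flat, loose; bystander to the right of the stand
- loupe: small black eye loupe, 36 mm across, 30 mm high, loose; bystander between holder and stand
- jar: amber glass jar 56 mm across, 60 mm high, loose; bystander near the robot
Things that resemble listed ones, but are neither listed nor needed, are in the scene too. Leave any blue or turquoise look-alike of the holder alone.

How it is judged:
On the way, in this order (a step that is already met when the one before it is completed fails the run):
1. the ejector slide is pressed in and the handle stands out of the holder (value of joint ejector above 0.044 m and x of mandrel in the frame of holder above 0.038 m), for 0.1 s.
2. the mandrel's nose is inside the sleeve's mouth (y of mandrel_tip in the frame of housing between -0.0155 and 0.0155 m and z of mandrel_tip in the frame of housing between -0.004 and 0.004 m and x of mandrel_tip in the frame of housing below -0.01 m), for 0.1 s.
At the end, for the whole second after the job is handed in: The mandrel is in the bore, nose at least 92 mm deep (shoulder within 3 mm of the mouth), within 15.5 mm sideways and 4 mm up or down of the housing's middle line, axis within 0.06 rad of the bore's, at rest and released; the ejector slide is back (under 6 mm) (y of mandrel_tip in the frame of housing between -0.0155 and 0.0155 m and z of mandrel_tip in the frame of housing between -0.004 and 0.004 m and x of mandrel_tip in the frame of housing below -0.092 m and angle between the x axis of mandrel and the x axis of housing, either way round below 0.06 rad and linear speed of mandrel below 0.01 m/s and value of joint ejector below 0.006 m and contact force between the fingers and mandrel below 0.1 N); the robot touches nothing.
It fails at once if the mandrel is rammed or wedged against the sleeve with over 60 N (contact force between mandrel and housing above 60 N).
It fails at once if a loose bystander is moved more than 30 mm (distance of any of bowl, tin, hammer, ring_gauge, screwdriver, loupe, jar from where it was at the start of the episode above 0.03 m).
It also fails if it takes over 72 s, if anything falls off the work surface, if the arm or the gripper's body presses on something with over 40 N, if the wrist force passes 120 N, or if a joint passes its speed limit or range.

### The arm

A 6-joint arm with a two-finger parallel gripper is mounted at the origin on the work surface. World frame = base frame: x ahead of the robot, y to its left, z up, the work surface at z = 0. Lengths are in m, angles in rad, forces in N, time in s.
With the tool pointing down it reaches from about 0.3 to 0.875 m from the base axis. Payload 6.4 kg.
Tool frame: the origin (TCP) lies at the centre of the arm's flange, where the gripper is bolted on; the fingertips stand 173 mm ahead of it and the grasp point (between the pads) lies 155 mm ahead of it (ctrl.pinch_z is the distance from the TCP to the grasp point, in m); z points along the fingers, y is the direction in which the jaws open and shut (so a half turn about z gives the same grasp; the last joint's range is limited). The gripper opens to 85 mm and grips with 20 to 120 N. Pads are 22 mm wide; open, the fingers measure 114 mm over their backs; the gripper's body (76 mm by 85 mm) begins 54 mm behind the grasp point. The pads swing forward as they close: fully open they stand 13 mm farther back than shut.
Start: joints at [-1.504, 0.181, 1.607, -0, 1.354, -0.206], TCP at [0.155, -0.554, 0.405] pointing down, gripper open.
Joint ranges: [-2.99, 2.99], [-0.89, 2.07], [0.3, 2.58], [-1.14, 4.28], [0, 2.63], [-3.12, 3.12]. Speed limits (rad/s): [2.57, 2.57, 3.01, 3.14, 3.14, 3.14].

### API

Orientations are given as a unit quaternion [w, x, y, z].
In Python, from bench import ctrl gives the robot as it stands.
- The arm moves only by the tool drive_tool, never from a script. Its argument "commands" is a list that holds one entry, the list of rows, each a list of 7 numbers: the shift along the tool's x, y, z in units of 50 mm (1.0 is 50 mm), then the turn, a rotation vector about the tool's x, y, z in units of 8 degrees (1.0 is 8 degrees), then the closure in counts, from 0 (fully open) to 255 (shut). A call has 1 to 10 rows; each row shifts and turns the commanded pose from where the row before left it, along the tool's axes as they then stand; what a row does not reach is not made up. A row lasts 1/10 s, in which the tool goes at most 50 mm and 8.59 degrees, less where a joint would pass 70% of its speed; a pose out of reach is approached as far as the arm can. A call is refused whole if a number of a shift passes 1 or a number of a turn 1, either way. A call with a gripper value outside its range is refused whole. The fingers move at their own pace and stop on an object; the grip force is fixed at half the most. Time passes only in rows, so rows that do not move let the fingers close. It gives the time, the measured TCP pose, the force and the opening at its end, in the units of the state.
- ctrl.get_obs(): the state, without advancing time (a new reading comes with each control period).
- ctrl.camera(name): name is "scene" or "top" or "wrist"; returns a dict with "pixels" (400x640x3 uint8, red, green, blue), "depth" (400x640 float32, m along the optical axis (not along the pixel's ray), 0 where there is no reading), "intrinsics" (3x3 intrinsics, pixels), "k1" (the pictures are not rectified: a ray, as slopes to the right and down, at radius r is drawn at 1 + k1 r^2 times it, then the intrinsics apply), "R" (3x3) and "t" (3): a world point X has camera coordinates R X + t; the wrist camera has in their place "tool_from_camera" (4x4, takes a point from camera to tool coordinates, whose origin is the TCP and whose axes are the flange's). Camera axes: x right, y down, z forward; pixel columns grow to the right and rows downward; lengths in m; the calibration is good to about 2 mm. A picture is of the moment at which its call begins: read the wrist's pose just before it.
- ctrl.hand_in(): hands the job in, once; it reports no verdict.
The state is a dict: "time_s": time; "q": joint angles; "dq": joint speeds; "joint_efforts": joint torques, N m; "eef_pos": TCP position; "eef_rot": TCP orientation; "wrist_force": force on the tool from outside, world axes, zero at the start; "torque": the same for the moment, N m; "opening": opening from 0.0 (shut) to 1.0 (fully open).
Only numpy, scipy, OpenCV 4.12 (cv2) and the standard library are available. Lean on these libraries where they do the work, as an engineer would, in place of code of your own. Each camera call takes 0.05 s, during which the arm holds its last target. There are 200 camera calls.

## Working session

There is one attempt and no reset: what is moved stays moved. The work goes in short steps, Python scripts to look and compute and a tool call to move; the robot and the scene stay as the last step left them, time stands still between calls to the robot, and variables do not carry over. Pictures are saved under pics/ and viewed, about 8 in all and at most 12, crops included, and the job is handed in when it is done.

Besides the shell and the picture viewer there is one more tool, called by a JSON object that holds its "fn" and its "kwargs", one argument or row to a line. drive_tool: Moves the arm, as the interface text tells. Its arguments: {"type":"object","properties":{"commands":{"type":"array","items":{"type":"array","items":{"type":"array","items":{"type":"number"}}}}},"required":["commands"]}

```bash
ls; mkdir -p pics
python3 - <<'E'
from bench import ctrl
import cv2,numpy as np
o=ctrl.get_obs();print(o)
for n in("scene","top"):
    c=ctrl.camera(n);cv2.imwrite(f"pics/{n}0.png",c["pixels"][:,:,::-1]);np.savez(f"{n}0.npz",**c)
    print(n,{k:np.round(v,4).tolist() for k,v in c.items() if k not in("pixels","depth")})
E
```

```text
pics
{'time_s': 0.0, 'q': array([-1.50430703e+00,  1.81524193e-01,  1.60800232e+00,  2.13122024e-06,
        1.35381648e+00, -2.06333993e-01]), 'dq': array([0.00090758, 0.00084362, 0.00050968, 0.00047525, 0.00124522,
       0.00094499]), 'joint_efforts': array([ 9.08972979e-04, -4.44863605e+01, -3.51338589e+01, -3.61372331e-04,
        8.71364056e-03,  4.01909631e-05]), 'eef_pos': array([ 0.15491547, -0.55347216,  0.40379612]), 'eef_rot': array([-8.72961147e-04,  9.90710002e-01,  1.35988697e-01,  6.21821358e-05]), 'wrist_force': array([0.19612681, 0.08425154, 0.3061693 ]), 'torque': array([-0.00298779, -0.03343763, -0.02028488]), 'opening': 1.0021808695472114}
scene {'intrinsics': [[413.6193, 0.0, 324.9415], [0.0, 413.6193, 198.6962], [0.0, 0.0, 1.0]], 'k1': 0.0157, 'R': [[0.5449, 0.8383, 0.0188], [0.5413, -0.3345, -0.7714], [-0.6404, 0.4305, -0.6361]], 't': [-0.2252, -0.22, 1.5127]}
top {'intrinsics': [[386.8816, 0.0, 321.6358], [0.0, 386.8816, 201.652], [0.0, 0.0, 1.0]], 'k1': -0.0281, 'R': [[0.0012, -0.9997, -0.0249], [-0.9868, 0.0029, -0.1618], [0.1619, 0.0248, -0.9865]], 't': [-0.0336, 0.5058, 1.0921]}
```

View pics/scene0.png

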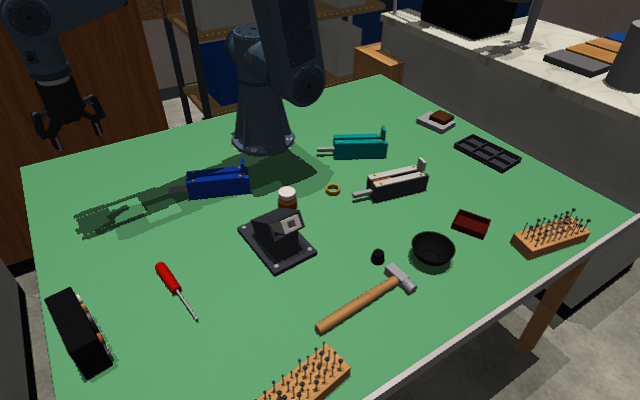

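View pics/top0.png

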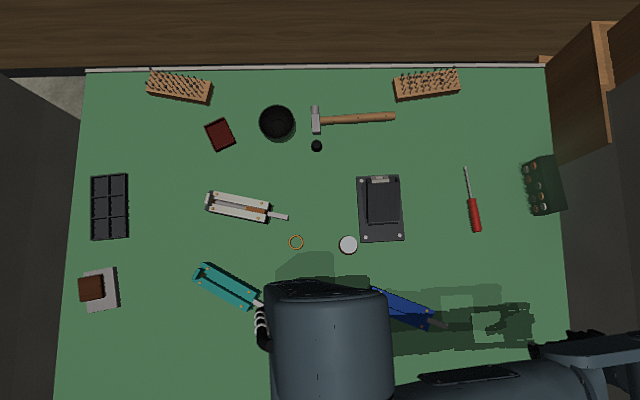

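The grey-white holder is at top (245,208), with its tongue toward (288,216). The housing is at top (380,200), and its sleeve face shows at scene (292,224). Next I measure both from depth.

```bash
cat > h.py <<'E'
import numpy as np,cv2
from bench import ctrl
from scipy.spatial.transform import Rotation as Ro
def cloud(c,T=None):
    "world points per pixel (400,640,3)"
    v,u=np.mgrid[:400,:640];K=c["intrinsics"];k=float(c["k1"])
    x=(u-K[0,2])/K[0,0];y=(v-K[1,2])/K[1,1];a,b=x.copy(),y.copy()
    for _ in range(6):
        s=1+k*(a*a+b*b);a,b=x/s,y/s
    d=c["depth"];P=np.stack([a*d,b*d,d],-1)
    if T is None: P=(P-c["t"])@c["R"]
    else: P=P@T[:3,:3].T+T[:3,3]
    P[d==0]=np.nan
    return P
def proj(c,X):
    p=np.asarray(X)@c["R"].T+c["t"];a,b=p[...,0]/p[...,2],p[...,1]/p[...,2]
    s=1+c["k1"]*(a*a+b*b);K=c["intrinsics"]
    return np.stack([a*s*K[0,0]+K[0,2],b*s*K[1,1]+K[1,2]],-1)
E
python3 - <<'E'
from h import *
for n in("scene","top"):
    c=dict(np.load(f"{n}0.npz"));P=cloud(c)
    box=dict(scene=(slice(140,210),slice(340,440)),top=(slice(175,235),slice(195,300)))[n]
    Q=P[box].reshape(-1,3);
    print(n,"tablez",np.nanmedian(P[...,2][(P[...,2]<.02)&(P[...,2]>-.02)]))
    q=Q[(Q[:,2]>.056)&(Q[:,2]<.07)]
    r=cv2.minAreaRect((q[:,:2]*1000).astype(np.float32));print("holder top",len(q),r,q.mean(0),cv2.boxPoints(r).tolist())
    q=Q[(Q[:,2]>.078)];print("tab",len(q),q.min(0) if len(q) else 0,q.max(0) if len(q) else 0,q.mean(0) if len(q) else 0)
    q=Q[(Q[:,2]>.02)&(Q[:,2]<.04)];r=cv2.minAreaRect((q[:,:2]*1000).astype(np.float32));print("low",r)
    box=dict(scene=(slice(200,275),slice(235,320)),top=(slice(170,247),slice(350,410)))[n]
    Q=P[box].reshape(-1,3)
    q=Q[(Q[:,2]>.009)&(Q[:,2]<.02)];r=cv2.minAreaRect((q[:,:2]*1000).astype(np.float32));print("base",len(q),r)
    q=Q[Q[:,2]>.06];print("housing",q.min(0),q.max(0))
    for nm,b in dict(jar=dict(scene=(188,205,278,297),top=(238,250,341,355)),loupe=dict(scene=(249,262,371,384),top=(141,151,311,322)),ring=dict(scene=(184,195,327,341),top=(236,248,290,303)))[ 'jar'] and []or[]: pass
    im=c["pixels"][:,:,::-1]
    if n=="scene": a=im[190:280,230:330];b=im[145:210,340:440]
    else: a=im[170:250,340:420];b=im[180:230,195:295]
    A=[cv2.resize(z,(400,int(z.shape[0]*400/z.shape[1])),interpolation=cv2.INTER_CUBIC) for z in(a,b)]
    h=max(z.shape[0] for z in A);row=np.hstack([cv2.copyMakeBorder(z,0,h-z.shape[0],0,0,0) for z in A])
    cv2.imwrite(f"pics/crop_{n}.png",row)
a,b=[cv2.imread(f"pics/crop_{n}.png") for n in("scene","top")]
m=np.vstack([a,b]);print(m.shape);cv2.imwrite("pics/crop.png",cv2.resize(m,None,fx=min(1,600/m.shape[0]),fy=min(1,600/m.shape[0])))
E
```

```text
scene tablez -0.0002566430162134574
holder top 933 ((388.9981689453125, 229.72216796875), (184.4326629638672, 275.7046203613281), 79.3006820678711) [0.44393463 0.2078286  0.06238742] [[236.4219970703125, 164.70196533203125], [507.33349609375, 113.51605987548828], [541.5743408203125, 294.74237060546875], [270.662841796875, 345.92828369140625]]
tab 73 [0.49055821 0.27674012 0.07818577] [0.52528145 0.28944879 0.10376809] [0.51081848 0.28303598 0.0920215 ]
low ((414.05712890625, 220.38031005859375), (240.8542938232422, 248.46595764160156), 64.5726089477539)
base 1439 ((481.478759765625, -180.30845642089844), (221.32643127441406, 189.73202514648438), 3.4886271953582764)
housing [ 0.4384616  -0.25613827  0.06016478] [ 0.57268705 -0.16003841  0.13191046]
top tablez 0.0007080930454660461
holder top 1054 ((492.12799072265625, 213.47348022460938), (181.8269805908203, 60.31232833862305), 78.24461364746094) [0.48999152 0.20472641 0.06405176] [[444.0821533203125, 130.61061096191406], [503.1295166015625, 118.32295227050781], [540.173828125, 296.33636474609375], [481.12646484375, 308.6240234375]]
tab 71 [0.49159939 0.27998359 0.07849119] [0.52202712 0.2941471  0.10623591] [0.50671962 0.28602346 0.09633428]
low ((478.59210205078125, 185.26385498046875), (236.068115234375, 57.25273132324219), 84.56262969970703)
base 1308 ((492.3092956542969, -206.11782836914062), (200.44847106933594, 130.37765502929688), 3.1896121501922607)
housing [ 0.37550073 -0.25323007  0.06021814] [ 0.57077613 -0.11478287  0.13466903]
(760, 800, 3)
```

View pics/crop.png

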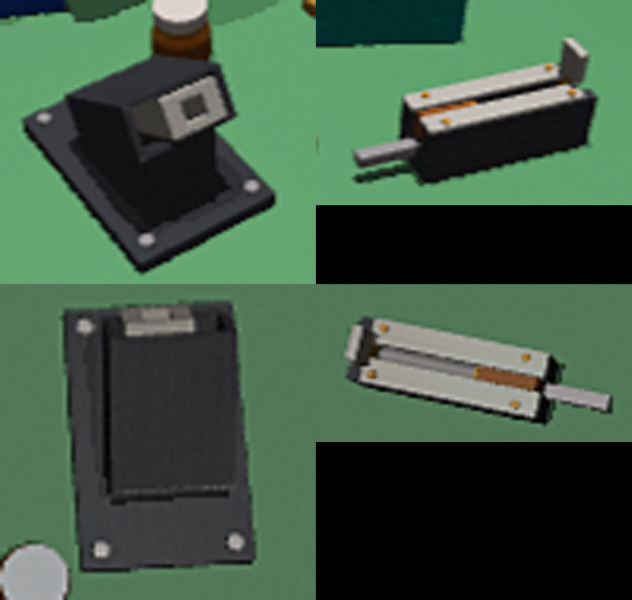

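The scene crop shows the sleeve face with the bore at about full-image (291,223). The holder yaw is about -101.8°, so its +x runs toward -y. Next: the housing geometry, and the positions of nearby loose items.

Run:
```python
from h import *
for n in("scene","top"):
    c=dict(np.load(f"{n}0.npz"));P=cloud(c)
    box=dict(scene=(slice(195,275),slice(235,325)),top=(slice(165,247),slice(350,412)))[n]
    Q=P[box].reshape(-1,3);im=c["pixels"][box].reshape(-1,3).mean(1)
    Q=Q[np.isfinite(Q[:,0])]
    # housing top plane: ransac among pts z>.045 normals near (-sin32,0,cos32)
    best=None;rng=np.random.default_rng(0);q=Q[Q[:,2]>.05]
    for name,n0 in dict(top=(-np.sin(.5585),0,np.cos(.5585)),front=(np.cos(.5585),0,np.sin(.5585))).items():
        best=np.zeros(len(q),bool)
        for _ in range(3000):
            a,b,d=q[rng.choice(len(q),3,False)];m=np.cross(b-a,d-a);L=np.linalg.norm(m)
            if L<1e-5: continue
            m/=L
            if abs(m@n0)<.97: continue
            k=abs((q-a)@m)<.0025
            if k.sum()>best.sum(): best=k
        s=q[best];ce=s.mean(0);m=np.linalg.svd(s-ce)[2][2];m*=np.sign(m@n0)
        print(n,name,len(s),"c",ce,"n",m,"elev",np.degrees(np.arcsin(m[2])),"yaw",np.degrees(np.arctan2(m[1],m[0])))
        psi=np.radians(3.19);e=np.array([-np.sin(psi),np.cos(psi),0]);ax=np.array([np.cos(.5585)*np.cos(psi),np.cos(.5585)*np.sin(psi),np.sin(.5585)])
        C=np.array([.4923,-.2061,.115]);l=np.c_[(s-C)@ax,(s-C)@e,(s-C)@np.cross(ax,e)];print(" local pct",np.percentile(l,[1,50,99],0).round(4).tolist())
c=dict(np.load("scene0.npz"));P=cloud(c);t=dict(np.load("top0.npz"));Pt=cloud(t)
print("bore px",P[223,291],"face around",[P[v,u].round(4).tolist() for v,u in((219,284),(226,300),(216,295),(231,287))])
for nm,(u,v) in dict(jar=(348,244),loupe=(316,146),ring=(290,242),hammerhead=(316,118)).items(): print(nm,Pt[v,u].round(3))
```

```text
scene top 426 c [ 0.49640563 -0.20939246  0.1010868 ] n [-0.51781755 -0.04916924  0.85407691] elev 58.65790530247703 yaw -174.57575653014476
 local pct [[-0.1042, -0.0473, -0.0178], [-0.0011, -0.0052, -0.0137], [0.0516, 0.0967, -0.0085]]
scene front 200 c [ 0.55325379 -0.20604824  0.11175045] n [0.84827773 0.03475094 0.52841013] elev 31.89809652119923 yaw 2.3458941049935245
 local pct [[0.0474, -0.0471, -0.0588], [0.0497, -0.0032, -0.0344], [0.0529, 0.0405, -0.0132]]
top top 1087 c [ 0.49398193 -0.20572695  0.09964829] n [-0.53251914 -0.03501489  0.8456934 ] elev 57.746303739897556 yaw -176.23802893540287
 local pct [[-0.067, -0.0438, -0.0165], [-0.0062, 0.0008, -0.0139], [0.0511, 0.0427, -0.0114]]
top front 108 c [ 0.55043787 -0.2057021   0.11986843] n [ 0.74013138 -0.11649992  0.66229397] elev 41.47505966212983 yaw -8.945212479155067
 local pct [[0.0413, -0.0434, -0.0568], [0.0515, 0.0022, -0.0204], [0.0601, 0.0321, -0.0111]]
bore px [ 0.54120925 -0.18561246  0.09708641] face around [[0.5461, -0.2066, 0.1244], [0.5691, -0.176, 0.1044], [0.5508, -0.1789, 0.1245], [0.5668, -0.2108, 0.1034]]
jar [ 0.381 -0.109  0.061]
loupe [ 0.677 -0.017  0.036]
ring [0.39  0.061 0.003]
hammerhead [ 0.77  -0.016  0.025]
```

```bash
cat >> h.py <<'E'
psi=np.radians(3.3);th=np.radians(32)
HX=np.array([np.cos(th)*np.cos(psi),np.cos(th)*np.sin(psi),np.sin(th)]);HY=np.array([-np.sin(psi),np.cos(psi),0]);HZ=np.cross(HX,HY)
H=np.array([.5617,-.2030,.115]);HR=np.c_[HX,HY,HZ]
hpsi=np.radians(-101.75);GX=np.array([np.cos(hpsi),np.sin(hpsi),0]);GY=np.array([-GX[1],GX[0],0]);G=np.array([.487,.189,0])
def grot(tx,tz): return np.c_[tx,np.cross(tz,tx),tz]
D=np.array([0,0,-1.])
def pose():
    o=ctrl.get_obs();w=o["eef_rot"];return o,o["eef_pos"],Ro.from_quat(w,scalar_first=True).as_matrix()
def need(p,R,tp,tR):
    "shift in current tool axes (units) and rotvec (units)"
    return (R.T@(tp-p)/.05).round(3),(Ro.from_matrix(R.T@tR).as_rotvec(degrees=True)/8).round(3)
E
python3 - <<'E'
from h import *
o,p,R=pose();c=ctrl.camera("wrist");print(np.round(c["tool_from_camera"],4).tolist(),c["intrinsics"].tolist(),c["k1"])
s=dict(np.load("scene0.npz"))
cam=-s["R"].T@s["t"]
u=cv2.undistortPoints(np.array([[[291.1,223.2]]]),s["intrinsics"],np.array([s["k1"],0,0,0.]))[0,0]
r=s["R"].T@np.r_[u,1];X=cam+r*(((H-cam)@HX)/(r@HX));print("bore local",HR.T@(X-H))
for y in(-.01,0,.01):print(y,proj(s,H+HR@np.array([0,y,0])))
print("center housing edges",proj(s,np.array([H+HR@np.array([-.008,y,z]) for y in(-.044,.044) for z in(-.023,.023)])).round(1).tolist())
# overview pose at (.45,-.1,.4), tool x yaw 78.25
tR=grot(-GX,D)
print(need(p,R,np.array([.45,-.1,.4]),tR))
tp=G+GX*(-.135)+[0,0,.42];print("above tab",tp,"z push",.078+.173)
E
```

```text
[[-0.0004, -0.9442, -0.3293, 0.084], [1.0, -0.0005, 0.0, 0.0003], [-0.0002, -0.3293, 0.9442, 0.0306], [0.0, 0.0, 0.0, 1.0]] [[313.3746902471225, 0.0, 316.7637070874038], [0.0, 313.3746902471225, 195.9156121616393], [0.0, 0.0, 1.0]] -0.06119306033061102
bore local [-2.08725088e-17  7.64621414e-03  1.61986621e-03]
-0.01 [285.07644527 226.7267012 ]
0 [288.62299107 225.0720463 ]
0.01 [292.13602121 223.43305439]
center housing edges [[274.5, 241.0], [268.2, 223.2], [305.2, 226.3], [299.4, 209.1]]
(array([ 8.127, -7.144,  0.091]), array([-0.009, -0.008, -7.827]))
above tab [0.51449164 0.32117114 0.42      ] z push 0.251
```

{"fn": "drive_tool", "kwargs": {
  "commands": [
    [[0.6,-0.3,0,0,0,0,0],[0.8,-0.4,0,0,0,0,0],[0.8,-0.4,0,0,0,0,0],[0.8,-0.4,0,0,0,0,0],[0.8,-0.4,0,0,0,0,0],[0.8,-0.4,0,0,0,0,0],[0.8,-0.4,0,0,0,0,0],[0.8,-0.4,0,0,0,0,0],[0.8,-0.4,0,0,0,0,0],[0.8,-0.4,0,0,0,0,0]]
  ]
}}

```text
time_s: 1.15
eef_pos: [0.479, -0.2593, 0.4046]
eef_rot: [-0.0, 0.991, 0.136, -0.0]
wrist_force: [0.4, -0.5, 0.4]
opening: 0.999
```

{"fn": "drive_tool", "kwargs": {
  "commands": [
    [[0.8,-0.4,0,0,0,0,0],[0.7,-0.3,0.3,0,0,0,0],[0,0,0.4,0,0,-0.8,0],[0,0,0.3,0,0,-0.7,0],[0,0,0,0,0,0,0],[0,0,0,0,0,0,0]]
  ]
}}

```text
time_s: 1.75
eef_pos: [0.5407, -0.207, 0.3546]
eef_rot: [-0.0, 0.971, 0.237, -0.0]
wrist_force: [0.2, -0.0, 1.4]
opening: 1.001
```

Run:
```python
from h import *
o,p,R=pose();c=ctrl.camera("wrist");print(p,R.round(3).tolist())
np.savez("w1.npz",p=p,Rt=R,**c)
cv2.imwrite("pics/w1.png",c["pixels"][:,:,::-1])
```

```text
[ 0.54073069 -0.20700983  0.35463504] [[0.887, 0.461, -0.001], [0.461, -0.887, 0.0], [-0.0, -0.001, -1.0]]
```

View pics/w1.png

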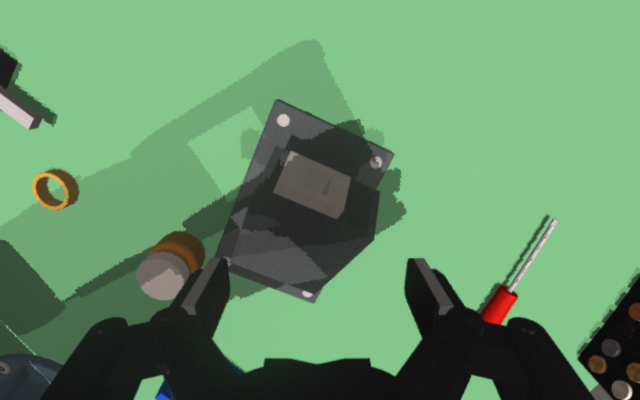

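I turned the wrong way (yaw now 27°), but the sleeve face is visible at (313,183), in shade. I'll rectify that face onto the mouth plane and check it against depth.

```bash
cat >> h.py <<'E'
def wcam(d):
    "turn wrist picture into world-calibrated one"
    T=np.eye(4);T[:3,:3]=d["Rt"];T[:3,3]=d["p"];T=T@d["tool_from_camera"];d=dict(d);d["R"]=T[:3,:3].T;d["t"]=-T[:3,:3].T@T[:3,3];return d
def rect(d,O,A,B,ra,rb,s=8):
    "ortho picture: columns along A over ra (mm), rows along B over rb (mm)"
    a=np.arange(ra[0],ra[1],1/s)/1000;b=np.arange(rb[0],rb[1],1/s)/1000
    X=O+a[None,:,None]*A+b[:,None,None]*B;m=proj(d,X).astype(np.float32)
    return cv2.remap(d["pixels"],m[...,0],m[...,1],cv2.INTER_CUBIC)
E
python3 - <<'E'
from h import *
d=wcam(dict(np.load("w1.npz")));P=cloud(d);L=(P-H)@HR
q=L[130:290,210:400].reshape(-1,3);q=q[np.isfinite(q[:,0])]
k=(abs(q[:,0])<.012)&(abs(q[:,2])<.03)&(abs(q[:,1])<.05);print(np.percentile(q[k],[2,25,50,75,98],0).round(4).tolist())
f=q[k&(abs(q[:,0]-np.median(q[k,0]))<.003)];print(len(f),np.percentile(f,[1,50,99],0).round(4).tolist())
t=q[(q[:,2]>.018)&(q[:,2]<.03)&(q[:,0]<-.015)];print("top",np.percentile(t,[1,50,99],0).round(4).tolist())
im=rect(d,H,HY,-HZ,(-50,50),(-30,30),8).astype(float)
im=np.clip((im-20)*2.2,0,255).astype(np.uint8)
for i in range(-50,50,10): cv2.line(im,((i+50)*8,0),((i+50)*8,8 if i else 30),(255,0,0),2)
cv2.line(im,(0,240),(20,240),(255,0,0),2)
cv2.imwrite("pics/r1.png",im[:,:,::-1])
dm=cv2.resize(d["depth"],(640,400))
for v in range(172,200,3): print(v,[round(float(L[v,u,0])*1000) for u in range(280,352,3)])
E
```

```text
[[-0.0115, -0.0432, -0.0207], [-0.0082, -0.012, -0.0083], [-0.0069, 0.0051, 0.0105], [-0.0, 0.0235, 0.0165], [0.0009, 0.0421, 0.0234]]
2348 [[-0.0099, -0.0444, -0.0223], [-0.0079, 0.003, 0.0159], [-0.0041, 0.0431, 0.0237]]
top [[-0.1259, -0.0435, 0.0223], [-0.0571, 0.001, 0.0231], [-0.0156, 0.0424, 0.0239]]
172 [-31, 0, 0, 1, 0, 0, -1, 1, -9, -8, -6, -5, -3, -3, -2, 0, 0, 1, 0, -1, 1, -61, -60, -59]
175 [1, 1, -1, 0, -1, 0, 1, 0, -12, -10, -9, -9, -7, -5, -5, -3, -2, -1, 0, 0, 0, 1, 0, -61]
178 [1, 1, 1, 1, 0, 0, 0, -16, -15, -15, -13, -10, -10, -9, -7, -6, -4, 1, 1, 1, 1, 0, 0, 1]
181 [1, 0, -1, 1, 0, 0, 0, -19, -17, -17, -14, -14, -12, -12, -10, -9, -5, 0, 0, -1, 0, 0, 0, 0]
184 [-1, 2, 0, 1, 1, 0, 0, -23, -21, -19, -18, -18, -17, -14, -13, -12, -3, 0, 0, -1, 0, -1, 0, -11]
187 [-4, -3, -1, 1, 0, -1, 0, 0, 0, 0, -21, -22, -19, -18, -16, -10, -1, 0, 1, 0, 0, 0, 0, -13]
190 [-6, -5, -4, -3, -2, 0, 0, -1, -1, 1, 0, 0, -22, -20, -18, -7, 0, 0, 0, 0, 0, 0, 1, -17]
193 [-9, -9, -7, -5, -6, -3, -2, -1, 1, 1, 0, 0, 0, 0, -15, -3, 0, 0, 0, 0, 1, -1, 1, -20]
196 [-8, -12, -10, -8, -7, -7, -6, -4, -3, -2, 0, 1, 1, 1, 0, 0, -1, 0, 0, 0, 0, 1, 1, -23]Traceback (most recent call last):
  File "<stdin>", line 13, in <module>
ValueError: cannot convert float NaN to integer
```

View pics/r1.png

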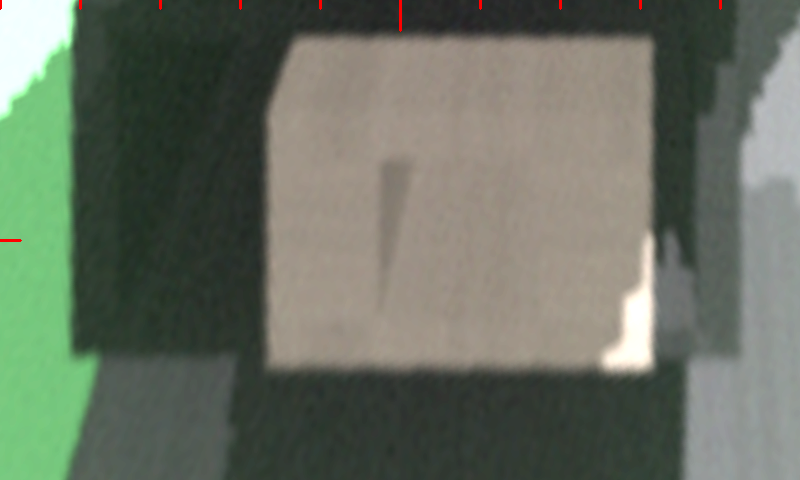

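The rectified face shows the sleeve from y -16.7 to +31.6 mm and the bore's left edge at -2.5 mm, so the bore centre is y ≈ +7.5 mm, z ≈ 0. Both agree with the scene-camera estimate of +7.6 mm. Now the ejector.

{"fn": "drive_tool", "kwargs": {
  "commands": [
    [[0.2,-0.44,0,0,0,0,255],[0.4,-0.87,0,0,0,0,255],[0.4,-0.87,0,0,0,0,255],[0.4,-0.87,0,0,0,0,255],[0.4,-0.87,0,0,0,0,255],[0.4,-0.87,0,0,0,0,255],[0.4,-0.87,0,0,0,0,255],[0.4,-0.87,0,0,0,0,255],[0.4,-0.87,0,0,0,0,255],[0.4,-0.87,0,0,0,0,255]]
  ]
}}

```text
time_s: 2.8
eef_pos: [0.5174, 0.2491, 0.3566]
eef_rot: [0.0, 0.971, 0.237, 0.002]
wrist_force: [0.4, -0.5, 0.3]
opening: 0.003
```

{"fn": "drive_tool", "kwargs": {
  "commands": [
    [[0.4,-0.87,0,0,0,0,255],[0.2,-0.44,0,0,0,-0.5,255],[0,0,0,0,0,-0.95,255],[0,0,0,0,0,-0.95,255],[0,0,0,0,0,-0.95,255],[0,0,0,0,0,-1.0,255],[0,0,0,0,0,-1.0,255],[0,0,0,0,0,-1.0,255],[0,0,0,0,0,0,255],[0,0,0,0,0,0,255]]
  ]
}}

```text
time_s: 3.8
eef_pos: [0.5139, 0.3192, 0.3557]
eef_rot: [0.0, 0.776, 0.63, 0.001]
wrist_force: [0.2, 0.4, 0.8]
opening: 0.004
```

Run:
```python
from h import *
o,p,R=pose();print(p,o["opening"],o["q"].round(2))
print(need(p,R,G+GX*(-.138)+[0,0,.251],grot(-GX,D)))
```

```text
[0.51390456 0.31922145 0.35571442] 0.0038587127669834145 [0.36 0.29 1.58 0.   1.27 0.57]
(array([9.900e-02, 1.000e-03, 2.094e+00]), array([ 0.009, -0.006, -0.015]))
```

{"fn": "drive_tool", "kwargs": {
  "commands": [
    [[0.1,0,0.5,0,0,0,255],[0,0,0.8,0,0,0,255],[0,0,0.8,0,0,0,255],[0,0,0,0,0,0,255],[-0.2,0,0,0,0,0,255],[-0.2,0,0,0,0,0,255],[0,0,0,0,0,0,255]]
  ]
}}

```text
time_s: 4.5
eef_pos: [0.5114, 0.3037, 0.2523]
eef_rot: [0.001, 0.775, 0.632, 0.002]
wrist_force: [-0.4, 0.9, 0.3]
opening: 0.002
```

{"fn": "drive_tool", "kwargs": {
  "commands": [
    [[-0.2,0,0,0,0,0,255],[-0.2,0,0,0,0,0,255],[-0.2,0,0,0,0,0,255],[-0.2,0,0,0,0,0,255],[0,0,0,0,0,0,255]]
  ]
}}

```text
time_s: 5.0
eef_pos: [0.503, 0.2648, 0.2509]
eef_rot: [0.0, 0.775, 0.632, 0.001]
wrist_force: [2.0, 3.4, 3.2]
opening: 0.002
```

Run:
```python
from h import *
o,p,R=pose();print(p,"holder x",(p-G)@GX,(p-G)@GY,"Fx",o["wrist_force"]@GX,o["wrist_force"])
```

```text
[0.5029637  0.2647518  0.25088026] holder x -0.07741533322722925 0.00020296075565063337 Fx -3.74062898162398 [1.95704144 3.41362452 3.18837261]
```

{"fn": "drive_tool", "kwargs": {
  "commands": [
    [[-0.1,0,0,0,0,0,255],[-0.1,0,0,0,0,0,255],[0,0,0,0,0,0,255]]
  ]
}}

```text
time_s: 5.3
eef_pos: [0.5011, 0.2559, 0.2507]
eef_rot: [0.0, 0.775, 0.632, 0.001]
wrist_force: [2.0, 4.5, 4.0]
opening: -0.002
```

{"fn": "drive_tool", "kwargs": {
  "commands": [
    [[-0.06,0,0,0,0,0,255],[0,0,0,0,0,0,255]]
  ]
}}

```text
time_s: 5.5
eef_pos: [0.5005, 0.2532, 0.2507]
eef_rot: [0.0, 0.775, 0.632, 0.001]
wrist_force: [1.9, 4.8, 3.7]
opening: -0.002
```

{"fn": "drive_tool", "kwargs": {
  "commands": [
    [[-0.06,0,0,0,0,0,255],[0,0,0,0,0,0,255]]
  ]
}}

```text
time_s: 5.7
eef_pos: [0.5, 0.2518, 0.2508]
eef_rot: [-0.001, 0.775, 0.632, 0.004]
wrist_force: [4.1, 15.1, -0.2]
opening: -0.002
```

{"fn": "drive_tool", "kwargs": {
  "commands": [
    [[0,0,0,0,0,0,255],[0.3,0,0,0,0,0,255],[0.6,0,0,0,0,0,255],[0.6,0,0,0,0,0,255],[0,0,-0.8,0,0,0,255],[0,0,-0.9,0,0,0,0],[-0.5,0,0,0,0,0,0],[-0.9,0,0,0,0,0,0],[-0.9,0,0,0,0,0,0],[-0.9,0,0,0,0,0,0]]
  ]
}}

```text
time_s: 6.7
eef_pos: [0.4811, 0.1651, 0.334]
eef_rot: [-0.0, 0.774, 0.633, -0.001]
wrist_force: [0.5, -0.1, -0.6]
opening: 0.841
```

{"fn": "drive_tool", "kwargs": {
  "commands": [
    [[-0.9,0,0,0,0,0,0],[-0.5,0,0,0,0,0,0],[0,0,0,0,0,0,0],[0,0,0,0,0,0,0]]
  ]
}}

```text
time_s: 7.1
eef_pos: [0.468, 0.0976, 0.3344]
eef_rot: [-0.0, 0.775, 0.632, -0.001]
wrist_force: [0.4, 0.2, -0.3]
opening: 0.996
```

Run:
```python
from h import *
o,p,R=pose();c=ctrl.camera("wrist");print(p,o["wrist_force"]);np.savez("w2.npz",p=p,Rt=R,**c)
d=wcam(c|dict(p=p,Rt=R));P=cloud(d);L=(P-G)@np.c_[GX,GY,[0,0,1]]
q=L.reshape(-1,3);q=q[np.isfinite(q[:,0])]
k=q[(q[:,0]>.07)&(q[:,0]<.13)&(abs(q[:,1])<.02)&(q[:,2]>.053)&(q[:,2]<.062)];print("handle",len(k),np.percentile(k,[1,50,99],0).round(4).tolist())
k=q[(q[:,2]>.062)&(q[:,2]<.067)&(q[:,0]<.08)&(q[:,0]>-.1)];print("lips",np.percentile(k,[1,50,99],0).round(4).tolist())
cv2.imwrite("pics/w2.png",c["pixels"][:,:,::-1])
tp=G+GX*.090+[0,0,.200];print(need(p,R,tp,grot(-GX,D)))
```

```text
[0.46799622 0.0976404  0.33439421] [ 0.43476337  0.17202548 -0.29767015]
handle 1495 [[0.0705, -0.0141, 0.0571], [0.0882, -0.0001, 0.06], [0.1082, 0.0133, 0.0619]]
lips [[-0.0539, -0.263, 0.0623], [0.0035, -0.0245, 0.0642], [0.076, 0.0293, 0.0661]]
(array([0.067, 0.003, 2.688]), array([-0.008,  0.003,  0.01 ]))
```

View pics/w2.png

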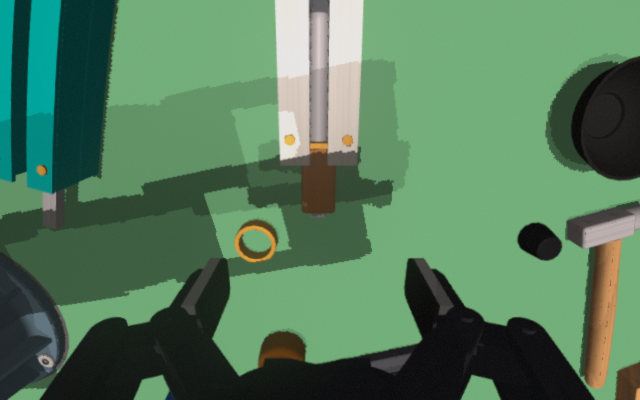

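The handle is out, with its end at holder x = 108 mm, and is centred between the open fingers. I'll go down and grip.

{"fn": "drive_tool", "kwargs": {
  "commands": [
    [[0.06,0,0.5,0,0,0,0],[0,0,0.8,0,0,0,0],[0,0,0.8,0,0,0,0],[0,0,0.58,0,0,0,0],[0,0,0,0,0,0,0],[0,0,0,0,0,0,120],[0,0,0,0,0,0,255],[0,0,0,0,0,0,255],[0,0,0,0,0,0,255],[0,0,0,0,0,0,255]]
  ]
}}

```text
time_s: 8.15
eef_pos: [0.4696, 0.101, 0.2021]
eef_rot: [0.001, 0.775, 0.632, 0.001]
wrist_force: [-1.7, 0.4, 5.9]
opening: 0.319
```

{"fn": "drive_tool", "kwargs": {
  "commands": [
    [[-0.1,0,0,0,0,0,255],[-0.2,0,0,0,0,0,255],[-0.2,0,0,0,0,0,255],[0,0,0,0,0,0,255]]
  ]
}}

```text
time_s: 8.55
eef_pos: [0.4645, 0.0755, 0.202]
eef_rot: [0.001, 0.775, 0.632, 0.001]
wrist_force: [-1.1, -2.8, 8.7]
opening: 0.319
```

Run:
```python
from h import *
o,p,R=pose();print(p,"holder",(p-G)@GX,(p-G)@GY,o["wrist_force"],o["torque"],o["opening"]*85)
```

```text
[0.46453624 0.07554386 0.20202062] holder 0.11565327638447719 0.0011113638750730823 [-1.06566443 -2.83212535  8.68627772] [-0.11171694  0.20358397  0.01498427] 27.149342462700567
```

{"fn": "drive_tool", "kwargs": {
  "commands": [
    [[-0.2,0,-0.04,0,0,0,255],[-0.4,0,0,0,0,0,255],[-0.4,0,0,0,0,0,255],[0,0,0,0,0,0,255]]
  ]
}}

```text
time_s: 8.95
eef_pos: [0.4532, 0.0256, 0.2025]
eef_rot: [-0.0, 0.775, 0.631, -0.001]
wrist_force: [0.8, 0.2, -1.0]
opening: 0.322
```

{"fn": "drive_tool", "kwargs": {
  "commands": [
    [[-0.4,0,0,0,0,0,255],[-0.4,0,0,0,0,0,255],[-0.4,0,0,0,0,0,255],[0,0,0,0,0,0,255],[0,0,-0.5,0,0,0,255],[0,0,-0.9,0,0,0,255],[0,0,-0.9,0,0,0,255],[0,0,-0.7,0,0,0,255],[0,0,0,0,0,0,255]]
  ]
}}

```text
time_s: 9.85
eef_pos: [0.4434, -0.0311, 0.3579]
eef_rot: [0.004, 0.775, 0.632, 0.003]
wrist_force: [-0.5, -0.3, -0.7]
opening: 0.324
```

Run:
```python
from h import *
o,p,R=pose();print(p,"holder",(p-G)@GX,(p-G)@GY,o["wrist_force"],o["torque"],o["opening"]*85,o["q"].round(2))
# insertion orientation: tool x = -HX, tool z=-HZ ; pre-insert: tip 40 mm out of mouth, grip 42 mm behind shoulder
tR=grot(-HX,-HZ)
g=.042
for out in(.06,.0): 
    tp=H+HR@np.array([out+.095+g,.0075,0])-tR[:,2]*.154; print(out,tp,need(p,R,tp,tR))
c=ctrl.camera("scene");np.savez("s2.npz",**c);im=c["pixels"][100:300,220:520,::-1];cv2.imwrite("pics/s2.png",cv2.resize(im,(750,500)))
```

```text
[ 0.44341384 -0.03108874  0.35793054] holder 0.22435284873074837 0.0021464209957017684 [-0.50036167 -0.30491207 -0.67363091] [-0.11455866  0.01423377 -0.00557345] 27.508863805932705 [-0.34 -0.07  1.97  0.    1.23 -0.14]
0.06 [ 0.64658447 -0.19059314  0.3499935 ] (array([-2.312,  4.618,  0.207]), array([ -3.604,  -2.737, -12.726]))
0.0 [ 0.59578596 -0.19352216  0.31819835] (array([-2.572,  3.628,  0.834]), array([ -3.604,  -2.737, -12.726]))
```

View pics/s2.png

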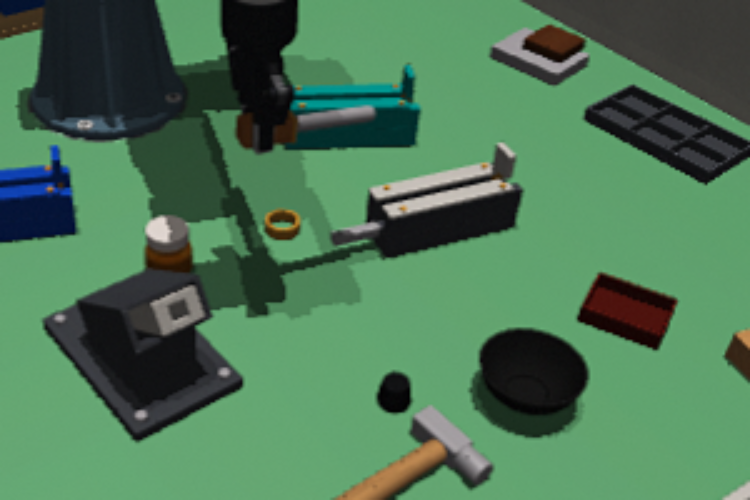

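The mandrel is held level and the slide has sprung back; no bystander looks disturbed. Now I move outward, then yaw, then tilt.

{"fn": "drive_tool", "kwargs": {
  "commands": [
    [[-0.48,0.84,-0.16,0,0,0,255],[-0.48,0.84,-0.16,0,0,0,255],[-0.48,0.84,-0.16,0,0,0,255],[-0.48,0.84,-0.16,0,0,0,255],[-0.48,0.84,-0.16,0,0,0,255],[0,0,0,0,0,-0.6,255],[0,0,0,0,0,-1,255],[0,0,0,0,0,-1,255],[0,0,0,0,0,-1,255],[0,0,0,0,0,-1,255]]
  ]
}}

```text
time_s: 10.9
eef_pos: [0.6232, -0.1902, 0.3893]
eef_rot: [-0.002, 0.533, 0.846, -0.0]
wrist_force: [-0.2, 0.7, -0.7]
opening: 0.323
```

{"fn": "drive_tool", "kwargs": {
  "commands": [
    [[0,0,0,0,0,-1,255],[0,0,0,0,0,-1,255],[0,0,0,0,0,-1,255],[0,0,0,0,0,-1,255],[0,0,0,0,0,-1,255],[0,0,0,0,0,-1,255],[0,0,0,0,0,-1,255],[0,0,0,0,0,-1,255],[0,0,0,0,0,-0.5,255],[0,0,0,0,0,0,255]]
  ]
}}

```text
time_s: 11.9
eef_pos: [0.6231, -0.1902, 0.3898]
eef_rot: [-0.002, -0.029, 1.0, 0.001]
wrist_force: [0.5, -0.4, -1.7]
opening: 0.321
```

{"fn": "drive_tool", "kwargs": {
  "commands": [
    [[0,0,0,0,-0.5,0,255],[0,0,0,0,-0.7,0,255],[0,0,0,0,-0.7,0,255],[0,0,0,0,-0.7,0,255],[0,0,0,0,-0.7,0,255],[0,0,0,0,-0.7,0,255],[0,0,0,0,0,0,255],[0,0,0,0,0,0,255]]
  ]
}}

```text
time_s: 12.7
eef_pos: [0.623, -0.1907, 0.3914]
eef_rot: [0.273, -0.026, 0.962, 0.009]
wrist_force: [1.0, 0.3, -1.8]
opening: 0.318
```

Run:
```python
from h import *
o,p,R=pose();print(p,o["wrist_force"],o["torque"],o["opening"]*85,o["q"].round(2))
tR=grot(-HX,-HZ);g=.042
for out in(.06,.01): 
    tp=H+HR@np.array([out+.095+g,.0075,0])-tR[:,2]*.154; print(out,tp,need(p,R,tp,tR))
c=ctrl.camera("scene");np.savez("s3.npz",**c)
e=ctrl.camera("wrist");np.savez("w3.npz",p=p,Rt=R,**e)
im=np.hstack([cv2.resize(c["pixels"][100:260,200:380],(450,400)),cv2.resize(e["pixels"][150:400,210:430],(350,400))])
cv2.imwrite("pics/s3.png",im[:,:,::-1])
```

```text
[ 0.6229975  -0.19066739  0.39138245] [ 0.98216708  0.27571085 -1.83548707] [-0.0179467   0.26177327  0.00596658] 27.038932744941672 [-0.55  0.23  1.63  0.41  0.86 -2.37]
0.06 [ 0.64658447 -0.19059314  0.3499935 ] (array([ 0.035, -0.026,  0.952]), array([ 0.005, -0.031, -0.021]))
0.01 [ 0.60425238 -0.19303399  0.32349754] (array([ 1.035, -0.029,  0.956]), array([ 0.005, -0.031, -0.021]))
```

View pics/s3.png

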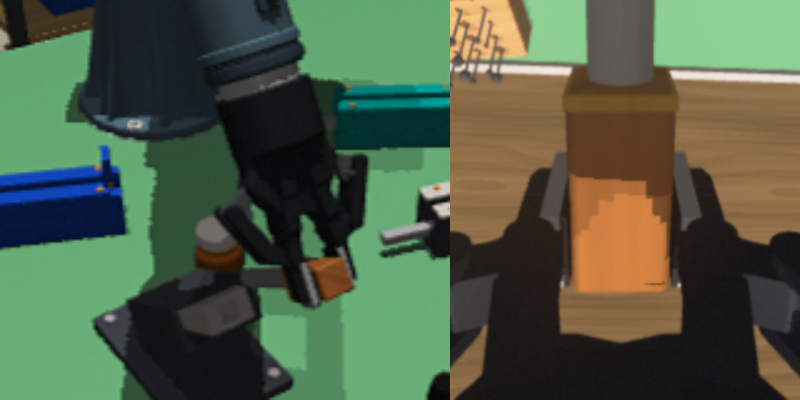

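The grip is straight. I'll measure the mandrel in the tool frame from wrist depth (shaft line, shoulder position).

Run:
```python
from h import *
d=dict(np.load("w3.npz"));L=cloud(d,d["tool_from_camera"]).reshape(-1,3)*1000
L=L[np.isfinite(L[:,0])]
k=L[(L[:,2]>125)&(L[:,2]<160)&(abs(L[:,1])<16)&(L[:,0]>-30)]
for a in range(-20,145,8):
    s=k[(k[:,0]>=a)&(k[:,0]<a+8)]
    if len(s)>8: print(a,len(s),"y",np.percentile(s[:,1],[2,98]).round(1),"ztop",np.percentile(s[:,2],[3,50]).round(1))
```

```text
-20 571 y [-13.3  12.5] ztop [140.  141.1]
-12 1143 y [-15.5  14.7] ztop [130.5 141.2]
-4 1318 y [-15.6  14.8] ztop [128.1 141.5]
4 1620 y [-15.7  15.6] ztop [130.8 142. ]
12 1217 y [-14.2  15.3] ztop [140.4 142.7]
20 1213 y [-13.9  12.7] ztop [142.  143.2]
28 1259 y [-13.7  12.5] ztop [142.5 143.7]
36 1739 y [-14.4  13. ] ztop [142.7 145.2]
44 800 y [-9.2  7.9] ztop [149.1 150.8]
52 854 y [-9.1  7.8] ztop [149.4 151.3]
60 883 y [-9.3  7.9] ztop [149.9 151.8]
68 936 y [-9.2  8. ] ztop [150.2 152.1]
76 979 y [-9.1  7.8] ztop [150.7 152.6]
84 1007 y [-9.   7.7] ztop [151.3 153.1]
92 1025 y [-8.4  7.5] ztop [151.8 153.5]
100 1070 y [-8.6  7.4] ztop [152.  153.9]
108 1022 y [-8.5  7.6] ztop [152.6 154.5]
```

The mandrel droops about 0.057 rad in the grip: the axis in the tool frame is z = 155.6 + 0.057x, with the shoulder at x ≈ 43. I'll compensate in the target pose.

```bash
cat >> h.py <<'E'
def goal(x,y,z,dr=.057,tip=(.138,-.0005,.1634)):
    "TCP pose that puts the tip at housing x,y,z with the axis along the bore"
    tR=grot(-HX,-HZ)@Ro.from_rotvec([0,dr,0]).as_matrix();return H+HR@np.array([x,y,z])-tR@np.array(tip),tR
def tipnow(p,R,tip=(.138,-.0005,.1634)): return (HR.T@(p+R@np.array(tip)-H)*1000).round(2)
E
python3 - <<'E'
from h import *
o,p,R=pose();print("tip",tipnow(p,R));print(need(p,R,*goal(.03,.0075,0)))
E
```

```text
tip [61.34  8.36 38.94]
(array([ 0.451, -0.013,  0.935]), array([ 0.001,  0.389, -0.012]))
```

{"fn": "drive_tool", "kwargs": {
  "commands": [
    [[0,0,0,0,0.39,0,255],[0.1,0,0.3,0,0,0,255],[0.1,0,0.3,0,0,0,255],[0.1,0,0.2,0,0,0,255],[0,0,0.1,0,0,0,255],[0,0,0,0,0,0,255],[0,0,0,0,0,0,255]]
  ]
}}

```text
time_s: 13.5
eef_pos: [0.6322, -0.1906, 0.3462]
eef_rot: [0.249, -0.027, 0.968, 0.007]
wrist_force: [0.4, 0.9, -1.8]
opening: 0.317
```

Run:
```python
from h import *
o,p,R=pose();print("tip",tipnow(p,R),o["wrist_force"],o["torque"]);print(need(p,R,*goal(.01,.0075,0)))
e=ctrl.camera("wrist");np.savez("w4.npz",p=p,Rt=R,**e);c=ctrl.camera("scene");np.savez("s4.npz",**c)
L=cloud(e,e["tool_from_camera"]).reshape(-1,3)*1000;L=L[np.isfinite(L[:,0])]
k=L[(L[:,2]>125)&(L[:,2]<162)&(abs(L[:,1])<16)&(L[:,0]>-30)]
for a in range(0,145,16):
    s=k[(k[:,0]>=a)&(k[:,0]<a+8)]
    if len(s)>8: print(a,len(s),"y",np.percentile(s[:,1],[2,98]).round(1),"ztop",np.percentile(s[:,2],[3,50]).round(1))
d=wcam(e|dict(p=p,Rt=R))
im=np.hstack([cv2.resize(c["pixels"][160:260,235:345],(440,400),interpolation=cv2.INTER_CUBIC),cv2.resize(e["pixels"][0:200,230:410],(360,400),interpolation=cv2.INTER_CUBIC)])
cv2.imwrite("pics/s4.png",im[:,:,::-1])
```

```text
tip [36.16  7.86  2.67] [ 0.40809988  0.90678561 -1.81939225] [0.01484245 0.23360187 0.01124809]
(array([ 0.51 , -0.007,  0.09 ]), array([-0.005,  0.021, -0.008]))
0 1416 y [-15.6  14.9] ztop [128.8 141.7]
16 1176 y [-14.   12.8] ztop [141.8 143. ]
32 1379 y [-14.4  13. ] ztop [142.6 143.8]
48 821 y [-9.1  7.9] ztop [149.3 151.1]
64 916 y [-9.2  8. ] ztop [150. 152.]
80 1012 y [-9.4  7.9] ztop [150.9 153. ]
96 1072 y [-9.1  7.9] ztop [151.8 153.8]
112 522 y [-9.   8.1] ztop [152.9 154.9]
```

View pics/s4.png

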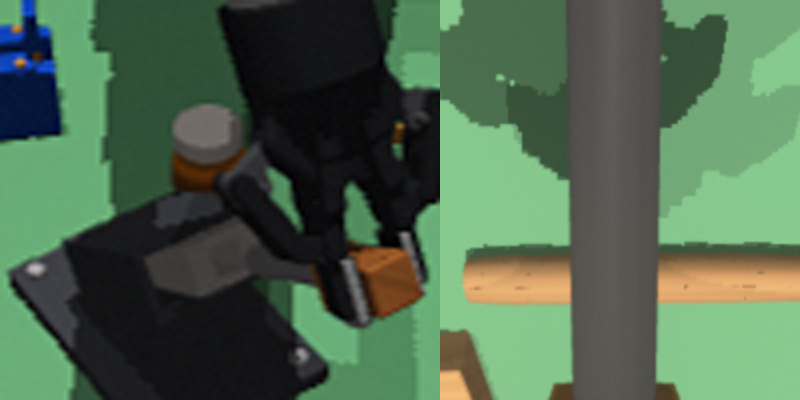

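The scene view shows the shaft lined up with the sleeve's front. I'll advance and watch the force.

{"fn": "drive_tool", "kwargs": {
  "commands": [
    [[0,0,0.09,0,0,0,255],[0.2,0,0,0,0,0,255],[0.25,0,0,0,0,0,255],[0,0,0,0,0,0,255]]
  ]
}}

```text
time_s: 14.0
eef_pos: [0.6129, -0.1912, 0.3295]
eef_rot: [0.248, -0.027, 0.968, 0.008]
wrist_force: [-0.5, -0.1, -2.3]
opening: 0.319
```

```bash
cat > st.py <<'E'
from h import *
o,p,R=pose();f=HR.T@(o["wrist_force"]-[.4,.9,-1.8]);print("tip",tipnow(p,R),"F housing",f.round(1),"tq",o["torque"].round(2),need(p,R,*goal(.0,.0075,0))[1])
E
python3 st.py
```

```text
tip [10.47  8.79 -0.73] F housing [-1.1 -0.9  0. ] tq [-0.02  0.27 -0.  ] [ 0.006 -0.003 -0.015]
```

{"fn": "drive_tool", "kwargs": {
  "commands": [
    [[0.1,0,0,0,0,0,255],[0.1,0,0,0,0,0,255],[0,0,0,0,0,0,255]]
  ]
}}

```text
time_s: 14.3
eef_pos: [0.6053, -0.192, 0.3261]
eef_rot: [0.249, -0.027, 0.968, 0.007]
wrist_force: [0.3, 1.1, -1.0]
opening: 0.316
```

```bash
python3 st.py
```

```text
tip [2.54 8.15 0.02] F housing [0.4 0.3 0.7] tq [0.03 0.3  0.  ] [-0.002  0.014 -0.01 ]
```

{"fn": "drive_tool", "kwargs": {
  "commands": [
    [[0.06,-0.014,0,0,0,0,255],[0.06,0,0,0,0,0,255],[0,0,0,0,0,0,255]]
  ]
}}

```text
time_s: 14.6
eef_pos: [0.6003, -0.1929, 0.3232]
eef_rot: [0.249, -0.027, 0.968, 0.007]
wrist_force: [-0.9, -0.3, -1.5]
opening: 0.317
```

```bash
python3 st.py
```

```text
tip [-3.26  7.44  0.29] F housing [-1.  -1.1  1. ] tq [-0.01  0.24  0.03] [-0.002  0.015 -0.009]
```

{"fn": "drive_tool", "kwargs": {
  "commands": [
    [[0.06,0,0,0,0,0,255],[0.06,0,0,0,0,0,255],[0,0,0,0,0,0,255]]
  ]
}}

```text
time_s: 14.9
eef_pos: [0.5949, -0.1932, 0.3202]
eef_rot: [0.249, -0.027, 0.968, 0.007]
wrist_force: [-0.8, 0.0, -1.6]
opening: 0.319
```

```bash
python3 st.py
```

```text
tip [-9.45  7.52  0.6 ] F housing [-0.9 -0.8  0.8] tq [-0.01  0.26  0.01] [-0.002  0.014 -0.01 ]
```

It entered without contact. Tool x differs from the shaft axis by 0.057 rad, so I add tool z in that proportion.

{"fn": "drive_tool", "kwargs": {
  "commands": [
    [[0.1,0,0.015,0,0,0,255],[0.1,0,0.01,0,0,0,255],[0.1,0,0.006,0,0,0,255],[0.1,0,0.006,0,0,0,255],[0,0,0,0,0,0,255]]
  ]
}}

```text
time_s: 15.4
eef_pos: [0.578, -0.1941, 0.3086]
eef_rot: [0.249, -0.027, 0.968, 0.007]
wrist_force: [-0.0, 0.5, -1.5]
opening: 0.316
```

```bash
python3 st.py
```

```text
tip [-30.08   7.68  -0.19] F housing [-0.2 -0.4  0.5] tq [ 0.04  0.26 -0.05] [ 0.     0.01  -0.012]
```

{"fn": "drive_tool", "kwargs": {
  "commands": [
    [[0.1,0,0.006,0,0,0,255],[0.1,0,0.006,0,0,0,255],[0.1,0,0.006,0,0,0,255],[0,0,0,0,0,0,255]]
  ]
}}

```text
time_s: 15.8
eef_pos: [0.5653, -0.1948, 0.3006]
eef_rot: [0.249, -0.027, 0.968, 0.007]
wrist_force: [-0.6, -0.5, -2.0]
opening: 0.32
```

```bash
python3 st.py
```

```text
tip [-45.06   7.73  -0.29] F housing [-1.  -1.3  0.4] tq [-0.02  0.28 -0.04] [ 0.     0.01  -0.012]
```

{"fn": "drive_tool", "kwargs": {
  "commands": [
    [[0.1,0,0.005,0,0,0,255],[0.1,0,0.005,0,0,0,255],[0.06,0,0.003,0,0,0,255],[0,0,0,0,0,0,255]]
  ]
}}

```text
time_s: 16.2
eef_pos: [0.5545, -0.1955, 0.294]
eef_rot: [0.249, -0.027, 0.968, 0.007]
wrist_force: [0.6, 0.5, -1.0]
opening: 0.319
```

```bash
python3 st.py
```

```text
tip [-57.68   7.61  -0.17] F housing [ 0.6 -0.4  0.6] tq [0.02 0.23 0.01] [-0.001  0.013 -0.011]
```

{"fn": "drive_tool", "kwargs": {
  "commands": [
    [[0.08,0,0.005,0,0,0,255],[0.08,0,0.005,0,0,0,255],[0.08,0,0.005,0,0,0,255],[0,0,0,0,0,0,255]]
  ]
}}

```text
time_s: 16.6
eef_pos: [0.5443, -0.196, 0.2874]
eef_rot: [0.249, -0.027, 0.968, 0.007]
wrist_force: [-0.1, 0.2, -1.2]
opening: 0.313
```

```bash
python3 st.py
```

```text
tip [-69.89   7.7   -0.31] F housing [-0.1 -0.7  0.8] tq [-0.01  0.29 -0.04] [-0.     0.012 -0.011]
```

{"fn": "drive_tool", "kwargs": {
  "commands": [
    [[0.06,0,0.003,0,0,0,255],[0.06,0,0.003,0,0,0,255],[0,0,0,0,0,0,255]]
  ]
}}

```text
time_s: 16.9
eef_pos: [0.5404, -0.1966, 0.2859]
eef_rot: [0.251, -0.027, 0.968, 0.007]
wrist_force: [4.3, 0.8, 0.5]
opening: 0.319
```

```bash
python3 st.py
```

```text
tip [-7.344e+01  7.000e+00 -6.000e-02] F housing [ 4.5 -0.3 -0.2] tq [ 0.26 -0.56 -0.05] [-0.012  0.039 -0.01 ]
```

{"fn": "drive_tool", "kwargs": {
  "commands": [
    [[0.06,0,0.003,0,0,0,255],[0.06,0,0.003,0,0,0,255],[0,0,0,0,0,0,255]]
  ]
}}

```text
time_s: 17.2
eef_pos: [0.5354, -0.1969, 0.2829]
eef_rot: [0.251, -0.027, 0.968, 0.006]
wrist_force: [5.3, 2.4, 1.0]
opening: 0.32
```

```bash
python3 st.py
```

```text
tip [-7.918e+01  7.000e+00 -3.000e-02] F housing [ 5.7  1.2 -0.3] tq [ 0.3  -0.72 -0.06] [-0.014  0.041 -0.008]
```

{"fn": "drive_tool", "kwargs": {
  "commands": [
    [[0.06,0,0.003,0,0,0,255],[0.06,0,0.003,0,0,0,255],[0.06,0,0.003,0,0,0,255],[0,0,0,0,0,0,255]]
  ]
}}

```text
time_s: 17.6
eef_pos: [0.5277, -0.1973, 0.2781]
eef_rot: [0.251, -0.027, 0.968, 0.007]
wrist_force: [5.3, 1.4, 1.0]
opening: 0.321
```

```bash
python3 st.py
```

```text
tip [-88.24   7.04  -0.  ] F housing [ 5.7  0.2 -0.2] tq [ 0.25 -0.77 -0.02] [-0.013  0.041 -0.009]
```

{"fn": "drive_tool", "kwargs": {
  "commands": [
    [[0.05,0,0.003,0,0,0,255],[0,0,0,0,0,0,255]]
  ]
}}

```text
time_s: 17.8
eef_pos: [0.5257, -0.1974, 0.2768]
eef_rot: [0.251, -0.027, 0.968, 0.006]
wrist_force: [5.0, 2.1, 0.5]
opening: 0.319
```

{"fn": "drive_tool", "kwargs": {
  "commands": [
    [[0.04,0,0.002,0,0,0,255],[0,0,0,0,0,0,255]]
  ]
}}

```text
time_s: 18.0
eef_pos: [0.5241, -0.1975, 0.2758]
eef_rot: [0.251, -0.027, 0.968, 0.007]
wrist_force: [5.6, 2.0, 1.0]
opening: 0.321
```

```bash
python3 st.py
```

```text
tip [-9.259e+01  7.030e+00 -3.000e-02] F housing [ 5.9  0.8 -0.5] tq [ 0.3  -0.82 -0.  ] [-0.013  0.041 -0.009]
```

Now 1 mm steps until the shoulder is felt.

{"fn": "drive_tool", "kwargs": {
  "commands": [
    [[0.03,0,0.002,0,0,0,255],[0,0,0,0,0,0,255]]
  ]
}}

```text
time_s: 18.2
eef_pos: [0.5228, -0.1976, 0.275]
eef_rot: [0.251, -0.027, 0.968, 0.006]
wrist_force: [5.4, 1.6, 2.3]
opening: 0.319
```

{"fn": "drive_tool", "kwargs": {
  "commands": [
    [[0.02,0,0.001,0,0,0,255],[0,0,0,0,0,0,255]]
  ]
}}

```text
time_s: 18.4
eef_pos: [0.522, -0.1976, 0.2745]
eef_rot: [0.251, -0.027, 0.968, 0.006]
wrist_force: [6.0, 1.8, 0.9]
opening: 0.315
```

{"fn": "drive_tool", "kwargs": {
  "commands": [
    [[0.02,0,0.001,0,0,0,255],[0,0,0,0,0,0,255]]
  ]
}}

```text
time_s: 18.6
eef_pos: [0.5212, -0.1977, 0.274]
eef_rot: [0.251, -0.027, 0.968, 0.006]
wrist_force: [6.0, 1.8, 1.4]
opening: 0.318
```

```bash
python3 st.py
```

```text
tip [-9.599e+01  6.990e+00 -3.000e-02] F housing [ 6.5  0.6 -0.2] tq [ 0.34 -0.83 -0.01] [-0.013  0.042 -0.009]
```

{"fn": "drive_tool", "kwargs": {
  "commands": [
    [[0.02,0,0.001,0,0,0,255],[0,0,0,0,0,0,255]]
  ]
}}

```text
time_s: 18.8
eef_pos: [0.5203, -0.1978, 0.2735]
eef_rot: [0.251, -0.027, 0.968, 0.006]
wrist_force: [5.0, 2.0, 1.8]
opening: 0.316
```

{"fn": "drive_tool", "kwargs": {
  "commands": [
    [[0.02,0,0.001,0,0,0,255],[0,0,0,0,0,0,255]]
  ]
}}

```text
time_s: 19.0
eef_pos: [0.5197, -0.1978, 0.2731]
eef_rot: [0.251, -0.027, 0.968, 0.006]
wrist_force: [7.4, 2.0, 1.5]
opening: 0.317
```

```bash
python3 st.py
python3 - <<'E'
from h import *
o,p,R=pose();e=ctrl.camera("wrist");np.savez("w5.npz",p=p,Rt=R,**e)
cv2.imwrite("pics/w5.png",cv2.resize(e["pixels"][120:360,180:460],(700,600),interpolation=cv2.INTER_CUBIC)[:,:,::-1])
L=cloud(e,e["tool_from_camera"]).reshape(-1,3)*1000;L=L[np.isfinite(L[:,0])]
k=L[(L[:,2]>125)&(L[:,2]<165)&(abs(L[:,1])<8)]
for a in range(24,70,2):
    s=k[(k[:,0]>=a)&(k[:,0]<a+2)]
    if len(s)>8: print(a,len(s),np.percentile(s[:,2],[3,50,97]).round(1))
E
```

```text
tip [-9.758e+01  6.950e+00 -5.000e-02] F housing [ 7.8  0.7 -0.9] tq [ 0.39 -1.02 -0.03] [-0.014  0.047 -0.009]
24 179 [142.2 143.2 144.2]
26 178 [142.1 143.3 144.2]
28 185 [142.2 143.5 144.5]
30 188 [142.4 143.4 144.5]
32 190 [142.5 143.6 144.7]
34 190 [142.7 143.8 144.9]
36 187 [142.4 143.6 144.6]
38 200 [142.6 143.7 144.9]
40 144 [141.9 143.2 145. ]
42 207 [141.5 142.6 143.5]
44 211 [141.7 142.7 143.7]
46 147 [141.6 142.6 143.7]
48 46 [135.5 136.3 137.2]
50 244 [134.8 136.  137. ]
52 246 [134.8 136.  137.2]
54 243 [135.1 136.1 137.4]
56 272 [135.1 136.2 137.5]
58 262 [135.  136.4 137.6]
60 262 [135.3 136.4 137.6]
62 262 [135.3 136.6 137.9]
64 271 [135.6 136.7 137.9]
66 277 [135.5 136.7 137.9]
68 276 [135.6 136.7 137.7]
```

View pics/w5.png

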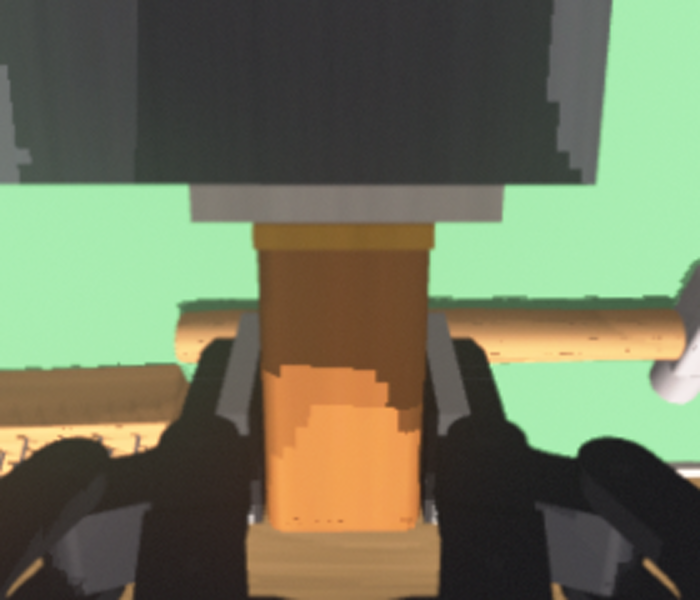

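The brass-ringed shoulder is at the sleeve's mouth with no visible gap, and the force is starting to rise. Two more small steps should confirm seating.

{"fn": "drive_tool", "kwargs": {
  "commands": [
    [[0.02,0,0.001,0,0,0,255],[0,0,0,0,0,0,255]]
  ]
}}

```text
time_s: 19.25
eef_pos: [0.5194, -0.1978, 0.2732]
eef_rot: [0.252, -0.027, 0.967, 0.006]
wrist_force: [10.5, 3.2, 1.2]
opening: 0.316
```

{"fn": "drive_tool", "kwargs": {
  "commands": [
    [[0.02,0,0.001,0,0,0,255],[0,0,0,0,0,0,255]]
  ]
}}

```text
time_s: 19.45
eef_pos: [0.519, -0.1979, 0.2732]
eef_rot: [0.253, -0.027, 0.967, 0.006]
wrist_force: [14.4, 4.6, 1.1]
opening: 0.32
```

```bash
python3 st.py
```

```text
tip [-97.64   6.84  -0.14] F housing [13.6  2.8 -5. ] tq [ 0.72 -1.93 -0.03] [-0.019  0.069 -0.012]
```

It is seated: the force rises with no further travel. I'll relieve the load, open, and back off along the fingers.

{"fn": "drive_tool", "kwargs": {
  "commands": [
    [[-0.03,0,0,0,0,0,255],[0,0,0,0,0,0,160],[0,0,0,0,0,0,80],[0,0,0,0,0,0,0],[0,0,0,0,0,0,0],[0,0,0,0,0,0,0]]
  ]
}}

```text
time_s: 20.05
eef_pos: [0.5179, -0.1977, 0.271]
eef_rot: [0.249, -0.027, 0.968, 0.007]
wrist_force: [0.2, -0.0, 0.6]
opening: 0.999
```

{"fn": "drive_tool", "kwargs": {
  "commands": [
    [[0,0,-0.2,0,0,0,0],[0,0,-0.5,0,0,0,0],[0,0,-0.7,0,0,0,0],[0,0,-0.7,0,0,0,0],[0,0,-0.4,0,0,0,0],[0,0,0,0,0,0,0],[0,0,0,0,0,0,0]]
  ]
}}

```text
time_s: 20.75
eef_pos: [0.4577, -0.2011, 0.3811]
eef_rot: [0.25, -0.027, 0.968, 0.006]
wrist_force: [0.5, 0.3, -0.2]
opening: 1.002
```

Run:
```python
from h import *
o,p,R=pose();e=ctrl.camera("wrist");print(o["wrist_force"],o["opening"])
d=wcam(e|dict(p=p,Rt=R));P=cloud(d);L=((P-H)@HR*1000).reshape(-1,3);L=L[np.isfinite(L[:,0])]
k=L[(abs(L[:,1]-7.5)<11)&(abs(L[:,2])<20)&(L[:,2]>9)]
for a in range(-12,70,4):
    s=k[(k[:,0]>=a)&(k[:,0]<a+4)]
    if len(s)>8: print(a,len(s),"y",np.percentile(s[:,1],[2,98]).round(1),"z",np.percentile(s[:,2],50).round(1))
c=ctrl.camera("scene")
im=np.hstack([cv2.resize(c["pixels"][130:290,200:440],(480,320),interpolation=cv2.INTER_CUBIC),cv2.resize(e["pixels"][100:360,190:450],(320,320))])
cv2.imwrite("pics/f.png",im[:,:,::-1])
```

```text
[ 0.51317166  0.29136388 -0.18576452] 1.0018408107702819
-8 119 y [-2.8 18.2] z 16.1
-4 137 y [-2.8 17.8] z 16.0
0 139 y [-3.  17.9] z 13.1
4 139 y [-3. 18.] z 12.9
8 140 y [-3. 18.] z 13.0
12 140 y [-3.1 18.1] z 12.9
16 139 y [-3.2 18.1] z 12.8
20 139 y [-3.2 18.2] z 12.9
24 139 y [-3.2 18.2] z 12.8
28 138 y [-3.3 18.2] z 12.9
32 134 y [-3.3 18.3] z 12.9
36 123 y [-3.4 18.4] z 12.8
40 136 y [-3.4 18.4] z 12.7
44 128 y [-2.7 17.7] z 12.8
48 115 y [-2.8 17.6] z 13.0
52 121 y [-2.8 17.7] z 12.6
56 79 y [-2.8 17.8] z 12.5
```

View pics/f.png

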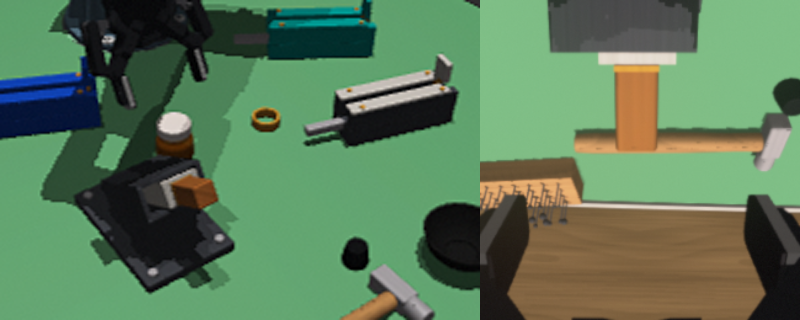

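The handle runs from x = 0 to about 60 mm and is parallel to the bore. The gripper is clear, the slide is back and the bystanders look in place. Handing in.

```bash
python3 -c "
from bench import ctrl
ctrl.hand_in();print(ctrl.get_obs()['time_s'])"
```

```text
the job is handed in; nothing more can be done
the job is handed in; nothing more can be done
```

The mandrel is seated in the sleeve and released, and I handed the job in at about 20.8 s of the 72 s allowed.

**What I did:**
- **Ejecting:** I pressed the slide to its stop, where the force rose to about 15 N.
- **Drawing out:** I drew the mandrel out by its handle. It drooped about 3° in the grip, so I tilted the tool to correct for that.
- **Finding the bore:** The wrist camera put the bore about 7.5 mm to the housing's +y side, and the nose went in without measurable contact.
- **Seating:** The stop was met at about 70–73 mm and pushed on with about 6 N measured. The shoulder sat against the mouth at about 14 N, well under the 60 N limit.

**Last checks:**
- The shoulder is flush with the mouth and the axis is within about 0.01 rad of the bore.
- The handle sits about 1 mm low of the middle line, which is within the 4 mm allowed.
- The gripper is open and clear with no force on it, and the slide is back.
- The bystanders in the last views looked unmoved, but I judged them by eye and did not measure them. The tin and screwdriver were outside those views.

**Disagreements:**
- My pose-based depth read about 97.6 mm at seating, where 95 mm was expected, probably from calibration and grip error.
- The stop force read slightly below the stated 7–10 N.

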